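# Wedge the wobbly tool chest

### The job

The tool chest on the bench rocks because one of its feet is too short. With the fingertips only, push the wooden wedge along the bench, thin end first, under the short foot until it is snug and the chest no longer rocks: do not lift the wedge or the chest, do not shove the chest out of its place or jack it out of level, and leave the other things alone. Finish while pressing firmly down on the lid right above the short foot, with the chest staying level and steady under the push; the program ends while still holding this press.

Things in the scene. Friction and masses are not known exactly. Their poses are not given: they have to be found in the camera images.
- chest: Closed plywood tool chest, loose, 2.4 kg: 200 mm along x, 260 mm along y, flat lid top 100 mm up, with a bar handle (100 mm along y, 28 mm high) in its middle. Origin: centre of its outline at the level of the good feet's soles. Four dark 34 mm square feet at x +-83, y +-113 mm, outer faces flush with the sides. Left alone it stands level on three; the one at (+83, +113) hangs clear.
- press_spot (a point): Point on the lid's top (100 mm up) right above the centre of the short foot; chest coordinates (83, 113, 100) mm. Before wedging, a downward press here starts to rock the chest at 2 to 4 N and brings the short foot down to the bench at about 10 N (the lid drags sideways under the finger); let go, it rocks back. Once wedged, the spot gives under 2 mm.
- foot_edge (a point): Point at bench level below the middle of the short foot's outer face, on the chest's +y side; chest coordinates (83, 130, 0) mm, axes as the chest's. The wedge goes in here, towards -y. The foot's sole is 7 to 13 mm above the bench when the chest is level, differing each time and not told.
- wedge: Plain wooden wedge lying by the chest, thin end towards the short foot: 140 mm long (x), 60 mm wide (y), 3 mm thick at the thin end (+x) rising evenly to 21 mm at the thick end (-x), an upright face. About 60 g, slides with under 1 N; once it meets the foot the push needed soon passes 3 N; it stays where left. Origin: centre of its underside.
- wedge_tip (a point): Middle of the thin end's lower edge, 70 mm along +x from the wedge's origin.
- wedge_butt (a point): Middle of the upright face at the thick end, 70 mm along -x from the wedge's origin, 10.5 mm above its underside.
- plane: Bystander: steel block plane with brass knob, 160 x 50 mm, 55 mm high; origin at the centre of its sole.
- weight: Bystander: dark lead spline weight with a tail, about 170 x 62 mm, 51 mm high; origin under its body.
- bottle: Bystander: white plastic bottle with red cap, 64 mm across, 190 mm high, upright; origin at the centre of its base.
- offcut: Bystander: flat wooden offcut, 150 x 45 x 18 mm, not tapered; origin at the centre of its underside.
Mind the look-alikes: they are no part of the job. There is more than one size of the wedge; the one meant has the size given above.

How it is judged:
By the outcome, as a careful person would: the job done as asked, in the order asked, and still so for the second after the job is handed in, while the arm keeps its last pose, push and grip.
It also fails if it takes over 48 s, if anything falls off the work surface, if the arm or the gripper's body presses on something with over 40 N, if the wrist force passes 120 N, or if a joint passes its speed limit or range.

### The arm

A 6-joint arm with a two-finger parallel gripper is mounted at the origin on the work surface. World frame = base frame: x ahead of the robot, y to its left, z up, the work surface at z = 0. Lengths are in m, angles in rad, forces in N, time in s.
With the tool pointing down it reaches from about 0.35 to 0.775 m from the base axis. Payload 5.5 kg.
Tool frame: the origin (TCP) lies midway between the tips of the shut fingers; the grasp point (between the pads) lies 19 mm behind it; z points along the fingers, y is the line along which they close (so a half turn about z gives the same grasp; the last joint's range is limited). The gripper opens to 85 mm and grips with 20 to 120 N. Pads are 22 mm wide; open, the fingers measure 114 mm over their backs; the gripper's body (76 mm by 85 mm) begins 54 mm behind the grasp point. The pads swing forward as they close: fully open they stand 13 mm farther back than shut.
Start: joints at [0.965, 0.313, 0.046, 1.304, 0, 1.431], TCP at [0.258, 0.514, 0.231] pointing down, gripper open.
Joint ranges: [-2.76, 2.76], [-0.86, 1.69], [-1.03, 1.26], [-2.2, 2.34], [-1.47, 1.5], [-3.14, 3.14]. Speed limits (rad/s): [2.57, 2.57, 3.14, 3.14, 3.14, 3.14].

### API

Orientations are given as a unit quaternion [w, x, y, z].
In Python, from workcell import env gives the robot as it stands. The module is installed in compiled form; this text tells all that it offers.
- The arm moves only by the tool servo_tool, never from a script. Its argument "increments" is a list of rows, each an object of numbers: "grip": the closure, from 0 (fully open) to 1 (shut); "x", "y", "z": the shift along the tool's x, y, z in mm; "roll": the turn about the tool's z in degrees. In form: [{"grip": .., "x": .., "y": .., "z": .., "roll": ..}, ...]. A call has 1 to 5 rows; each row shifts and turns the commanded pose from where the row before left it, along the tool's axes as they then stand; what a row does not reach is not made up. A row lasts 1/12 s, in which the tool goes at most 41.7 mm and 7.16 degrees, less where a joint would pass 70% of its speed; a pose out of reach is approached as far as the arm can. A call is refused whole if a number of a shift passes 41.7 or a number of a turn 7.16, either way. A call with a gripper value outside its range is refused whole. The fingers move at their own pace and stop on an object; "grip_force" is the grip in N (left out, the last holds). Time passes only in rows, so rows that do not move let the fingers close. It gives the time, the measured TCP pose, the force, the opening and the grip force at its end, in the units of the state.
- env.get_state(): the state, without advancing time (a new reading comes with each control period).
- env.read_camera(name): name is "scene" or "top"; returns the picture (420x560x3 uint8, red, green, blue); there is no depth.
- env.get_calibration(name): a dict with "vertical_fov" (degrees; the focal length in pixels is half the picture's height over the tangent of half this angle, whatever the lens; pixels are square), "cx", "cy" (the principal point, pixels), "rvec" (rotation vector, rad) and "tvec" (3), from world to camera coordinates, as OpenCV has them. Camera axes: x right, y down, z forward; pixel columns grow to the right and rows downward; lengths in m; the calibration is good to about 2 mm. A picture is of the moment at which its call begins. get_calibration takes no time and is no camera call.
- env.hand_in(): hands the job in; it is judged then, once.
The state is a dict: "clock": time; "joint_pos": joint angles; "qvel": joint speeds; "tau": joint torques, N m; "tcp_pos": TCP position; "orientation": TCP orientation; "wrist_force": force on the tool from outside, world axes, zero at the start; "ft_torque": the same for the moment, N m; "finger_gap": finger opening in m; "grip_force": force on a finger pad.
Only numpy, scipy, OpenCV 4.12 (cv2) and the standard library are available. Lean on these libraries where they do the work, as an engineer would, in place of code of your own. Each camera call takes 0.05 s, during which the arm holds its last target. There are 200 camera calls.

## Working session

There is one attempt and no reset: what is moved stays moved. The work goes in short steps, Python scripts to look and compute and a tool call to move; the robot and the scene stay as the last step left them, time stands still between calls to the robot, and variables do not carry over. Pictures are saved under pics/ and viewed, at most 10 in all, crops included, and the job is handed in when it is done.

Besides the shell and the picture viewer there is one more tool, called after ">>>" as name(argument=value, ...) on one line, values as JSON. servo_tool: Moves the arm, as the interface text tells. Its arguments: {"type":"object","properties":{"increments":{"type":"array"},"grip_force":{"type":"number"}},"required":["increments"]}

```bash
mkdir -p pics
cat > h.py <<'E'
import numpy as np, cv2
from workcell import env
def cal(n):
    c=env.get_calibration(n); f=210/np.tan(np.radians(c["vertical_fov"])/2)
    K=np.array([[f,0,c["cx"]],[0,f,c["cy"]],[0,0,1]]); return K,cv2.Rodrigues(np.array(c["rvec"],float))[0],np.array(c["tvec"],float).ravel(),c
def ray(n,uv,z=0.):
    K,R,t,_=cal(n); C=-R.T@t; uv=np.atleast_2d(uv).astype(float)
    d=(np.linalg.inv(K)@np.c_[uv,np.ones(len(uv))].T).T@R
    return C+d*((z-C[2])/d[:,2])[:,None]
def proj(n,P):
    K,R,t,_=cal(n); q=(np.atleast_2d(P)@R.T+t)@K.T; return q[:,:2]/q[:,2:]
def snap(n,name):
    im=env.read_camera(n)[:,:,::-1].copy(); cv2.imwrite(f"pics/{name}.png",im); return im
E
python3 - <<'E'
from h import *
for n in("top","scene"):
    snap(n,n+"0"); K,R,t,c=cal(n); print(c,-R.T@t)
s=env.get_state(); print(s)
E
```

```text
{'vertical_fov': 55.85279002050302, 'cx': 283.9542870142517, 'cy': 212.1392081396611, 'rvec': array([ 2.18568265, -2.16046458,  0.11022573]), 'tvec': array([-0.03814792,  0.60506383,  1.06934778])} [ 0.49832492 -0.0276439   1.1233745 ]
{'vertical_fov': 54.79867414800857, 'cx': 277.2599330207344, 'cy': 210.32536593487157, 'rvec': array([ 2.37294649,  0.82567816, -0.29418657]), 'tvec': array([-0.4353327 , -0.26005958,  1.24328372])} [ 0.94747754 -0.47514952  0.82426889]
{'clock': 0.1, 'joint_pos': array([ 9.65409011e-01,  3.13916826e-01,  4.51007443e-02,  1.30358505e+00,
       -2.14578889e-05,  1.43116368e+00]), 'qvel': array([-0.00139485,  0.00133713,  0.00370404, -0.00083348, -0.00255653,
        0.00014589]), 'tau': array([ 3.30869669e-03, -4.81724739e+01,  2.99244297e+01,  1.27232244e-02,
       -6.12024223e-05,  1.29814751e-05]), 'tcp_pos': array([0.25800613, 0.51336715, 0.23050619]), 'orientation': array([-2.82044659e-04,  2.30778059e-01,  9.73006086e-01, -7.51275583e-04]), 'wrist_force': array([-1.44195975,  0.62882427,  0.34679897]), 'ft_torque': array([ 0.00227813, -0.01818458,  0.05414723]), 'grip_force': 0.0, 'finger_gap': 0.08552235409710814}
```

View pics/top0.png

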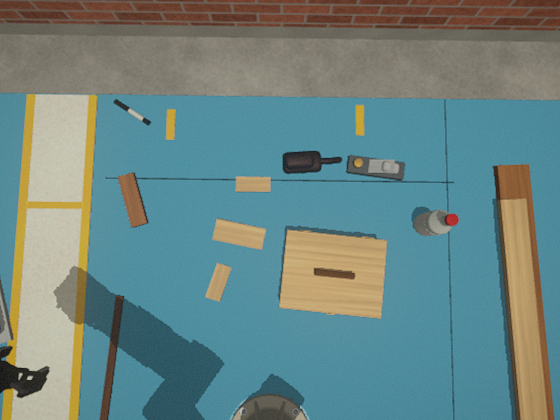

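View pics/scene0.png

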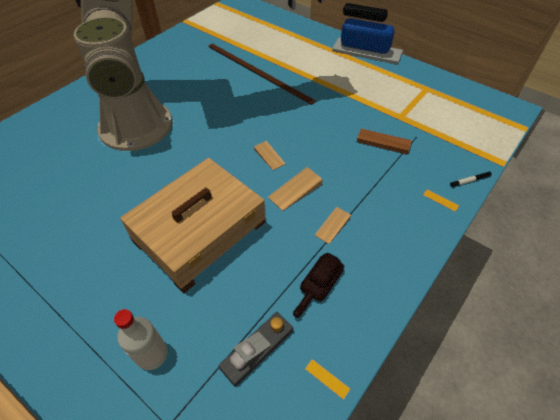

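The top view shows the chest at (333,273), with its handle along y. Wedge candidates are (239,234), about 50x22 px (140x60 mm); (253,184), about 35x15 px; (218,282), about 37x17 px; and the dark offcut at (132,200). By size, the wedge is the one at (239,234). It lies beside the chest's upper-left (+x,+y) corner.

```bash
cat > m.py <<'E'
from h import *
def wood(im):
    h=cv2.cvtColor(im,cv2.COLOR_BGR2HSV); return cv2.inRange(h,(8,50,90),(28,255,255))
def meas(im,show=True):
    m=cv2.morphologyEx(wood(im),cv2.MORPH_OPEN,np.ones((3,3)))
    out=[]
    for c in cv2.findContours(m,cv2.RETR_EXTERNAL,cv2.CHAIN_APPROX_NONE)[0]:
        a=cv2.contourArea(c); r=cv2.minAreaRect(c)
        if a<250 or not(180<r[0][0]<420 and 150<r[0][1]<340): continue
        b=cv2.boxPoints(r); z=.1 if a>5000 else .012
        P=ray("top",b,z)[:,:2]*1000; out.append((a,c,P))
        e=np.roll(P,-1,0)-P
        print(int(a),"px",np.round(r[0]),"ctr",P.mean(0).round(1),"sides",np.linalg.norm(e,axis=1).round(1),"ang",np.degrees(np.arctan2(e[:,1],e[:,0])).round(1)); print(P.round(1).tolist())
    return out
E
python3 - <<'E'
from m import *
im=cv2.imread("pics/top0.png"); meas(im)
s=cv2.imread("pics/scene0.png")
a=cv2.resize(im[170:310,190:310],None,fx=3.2,fy=3.2,interpolation=2)
b=cv2.resize(s[130:270,240:360],None,fx=3.2,fy=3.2,interpolation=2)
cv2.imwrite("pics/crop0.png",np.hstack([a,b]))
E
```

```text
492 px [218. 282.] ctr [412.  149.7] sides [98.3 42.3 98.2 42. ] ang [ -17.  -107.6  162.8   72.6]
[[371.3, 184.3], [465.3, 155.4], [452.5, 115.1], [358.7, 144.2]]
7846 px [333. 274.] ctr [ 443.3 -158.9] sides [205.5 263.8 205.2 258.6] ang [ -5.3 -95.2 173.3  84.8]
[[352.9, -19.4], [557.5, -38.4], [533.3, -301.0], [329.5, -277.0]]
995 px [239. 234.] ctr [545.5  94.7] sides [ 60.3 140.8  60.1 140. ] ang [ -10.2 -101.1  169.1   78.9]
[[529.4, 168.9], [588.7, 158.3], [561.6, 20.2], [502.5, 31.5]]
461 px [252. 184.] ctr [686.4  59. ] sides [93.8 40.2 93.4 40.2] ang [ -89.3 -179.1   90.7    1.3]
[[705.9, 106.2], [707.1, 12.5], [666.9, 11.9], [665.7, 105.3]]
```

View pics/crop0.png

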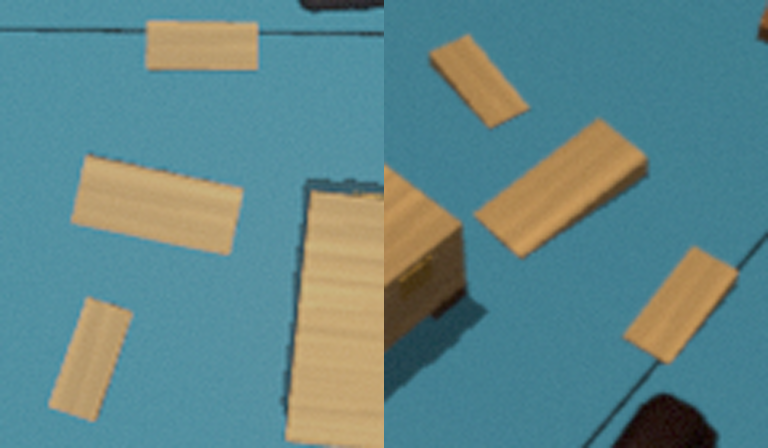

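The crop shows the big piece with its thin end towards the chest and its upright thick end away from it, so this is the wedge. I'll refine the two poses on their planes.

```bash
cat >> m.py <<'E'
def poses(im):
    m=cv2.morphologyEx(wood(im),cv2.MORPH_OPEN,np.ones((3,3)))
    for c in cv2.findContours(m,cv2.RETR_EXTERNAL,cv2.CHAIN_APPROX_NONE)[0]:
        a=cv2.contourArea(c); u=cv2.minAreaRect(c)[0]
        if not(180<u[0]<420 and 150<u[1]<340) or a<400: continue
        z=.1 if a>5000 else .012
        q=ray("top",c[:,0],z)[:,:2].astype(np.float32)*1000
        r=cv2.minAreaRect(q); print(int(a),np.round(r,1) if 0 else r)
        if a>5000:
            # edge line fits -> yaw
            h=cv2.convexHull(c); ap=cv2.approxPolyDP(h,6,True)[:,0]; print("quad",ray("top",ap,.1)[:,:2].round(4).tolist())
E
python3 - <<'E'
from m import *
im=cv2.imread("pics/top0.png"); poses(im)
h=cv2.cvtColor(im,cv2.COLOR_BGR2HSV)
m=cv2.inRange(h,(0,0,0),(179,255,85))[240:305,300:370]
c=max(cv2.findContours(m,0,1)[0],key=cv2.contourArea)+[300,240]
print("handle",cv2.minAreaRect((ray("top",c[:,0],.12)[:,:2]*1000).astype(np.float32)))
E
```

```text
492 ((411.9237060546875, 149.68704223632812), (42.01870346069336, 98.25723266601562), 72.75371551513672)
7846 ((443.36505126953125, -158.20059204101562), (259.7183532714844, 205.32144165039062), 84.75557708740234)
quad [[0.5523, -0.0393], [0.5294, -0.2925], [0.3346, -0.2772], [0.3568, -0.0236]]
995 ((545.5217895507812, 94.70050811767578), (140.39254760742188, 60.19746780395508), 78.94577026367188)
461 ((686.3887939453125, 59.051666259765625), (40.20094680786133, 93.88236236572266), 0.6992226243019104)
handle ((451.677978515625, -112.93458557128906), (7.03922700881958, 14.22128963470459), 45.12942123413086)
```

>>> servo_tool(increments=[{"grip": 0.65, "x": -20, "y": -36, "roll": 7}, {"grip": 0.65, "x": -10, "y": -38, "roll": 7}, {"grip": 0.65, "roll": 7}, {"grip": 0.65, "roll": 7}, {"grip": 0.65, "roll": 7}], grip_force=40)

```text
invalid input at $.increments[0]: expected keys grip, x, y, z, roll
```

>>> servo_tool(increments=[{"grip": 0.65, "x": -38, "y": -13, "z": 0, "roll": 0}, {"grip": 0.65, "x": -38, "y": -13, "z": 0, "roll": 0}, {"grip": 0.65, "x": -38, "y": -13, "z": 0, "roll": 0}, {"grip": 0.65, "x": -38, "y": -13, "z": 0, "roll": 0}, {"grip": 0.65, "x": -38, "y": -13, "z": 0, "roll": 0}], grip_force=40)

```text
clock: 0.52
tcp_pos: [0.3994, 0.3689, 0.2309]
orientation: [-0.0, 0.23, 0.973, -0.0]
wrist_force: [-0.2, 0.2, 0.3]
finger_gap: 0.0301
grip_force: 0.0
```

>>> servo_tool(increments=[{"grip": 0.65, "x": -38, "y": -13, "z": 0, "roll": 0}, {"grip": 0.65, "x": -38, "y": -13, "z": 0, "roll": 0}, {"grip": 0.65, "x": -38, "y": -13, "z": 0, "roll": 0}, {"grip": 0.65, "x": -38, "y": -13, "z": 0, "roll": 0}, {"grip": 0.65, "x": -38, "y": -13, "z": 0, "roll": 0}])

```text
clock: 0.93
tcp_pos: [0.5403, 0.2252, 0.2309]
orientation: [-0.0, 0.231, 0.973, -0.0]
wrist_force: [0.2, 1.4, 0.3]
finger_gap: 0.0299
grip_force: 0.0
```

>>> servo_tool(increments=[{"grip": 0.65, "x": 0, "y": 0, "z": 0, "roll": 7}, {"grip": 0.65, "x": 0, "y": 0, "z": 0, "roll": 7}, {"grip": 0.65, "x": 0, "y": 0, "z": 0, "roll": 7}, {"grip": 0.65, "x": 0, "y": 0, "z": 0, "roll": 7}, {"grip": 0.65, "x": 0, "y": 0, "z": 0, "roll": 7}])

```text
clock: 1.35
tcp_pos: [0.5392, 0.2266, 0.2307]
orientation: [-0.0, 0.516, 0.857, -0.0]
wrist_force: [-0.1, 0.9, 0.3]
finger_gap: 0.0299
grip_force: 0.0
```

>>> servo_tool(increments=[{"grip": 0.65, "x": 0, "y": 0, "z": 0, "roll": 7}, {"grip": 0.65, "x": 0, "y": 0, "z": 0, "roll": 7}, {"grip": 0.65, "x": 0, "y": 0, "z": 0, "roll": 7}, {"grip": 0.65, "x": 0, "y": 0, "z": 0, "roll": 7}, {"grip": 0.65, "x": 0, "y": 0, "z": 0, "roll": 7}])

```text
clock: 1.77
tcp_pos: [0.5391, 0.2269, 0.2308]
orientation: [-0.0, 0.749, 0.662, -0.0]
wrist_force: [0.5, 0.8, 0.0]
finger_gap: 0.0298
grip_force: 0.0
```

>>> servo_tool(increments=[{"grip": 0.65, "x": 0, "y": 0, "z": 0, "roll": 4.3}, {"grip": 0.65, "x": 0, "y": 0, "z": 0, "roll": 0}, {"grip": 0.65, "x": 0, "y": 0, "z": 0, "roll": 0}])

```text
clock: 2.02
tcp_pos: [0.5392, 0.2269, 0.2309]
orientation: [-0.0, 0.771, 0.637, -0.0]
wrist_force: [0.3, -0.2, -0.4]
finger_gap: 0.0298
grip_force: 0.0
```

```bash
cat > st.py <<'E'
from h import *
import sys
from scipy.spatial.transform import Rotation as R
def st():
    s=env.get_state(); q=s["orientation"]; M=R.from_quat(np.r_[q[1:],q[0]]).as_matrix()
    p=s["tcp_pos"]*1000; print("t",round(s["clock"],2),"tcp",p.round(1),"psi",np.degrees(np.arctan2(M[1,0],M[0,0])).round(2),"F",s["wrist_force"].round(1),"gap",round(s["finger_gap"]*1000,1)); return p,M
if __name__=="__main__":
    p,M=st()
    if len(sys.argv)>3: print("tool delta",(M.T@(np.array(sys.argv[1:4],float)-p)).round(1))
E
python3 st.py 563 195 60
```

```text
t 2.02 tcp [539.2 226.9 230.9] psi 79.14 F [ 0.3 -0.2 -0.4] gap 29.8
tool delta [-26.8  29.5 170.9]
```

>>> servo_tool(increments=[{"grip": 0.65, "x": -7, "y": 7.5, "z": 30, "roll": 0}, {"grip": 0.65, "x": -7, "y": 7.5, "z": 30, "roll": 0}, {"grip": 0.65, "x": -7, "y": 7.5, "z": 35, "roll": 0}, {"grip": 0.65, "x": -6, "y": 7, "z": 35, "roll": 0}, {"grip": 0.65, "x": 0, "y": 0, "z": 35, "roll": 0}])

```text
clock: 2.43
tcp_pos: [0.5644, 0.1936, 0.065]
orientation: [0.001, 0.771, 0.636, 0.001]
wrist_force: [0.2, -0.7, -1.3]
finger_gap: 0.0303
grip_force: 0.0
```

>>> servo_tool(increments=[{"grip": 0.65, "x": 0, "y": 0, "z": 25, "roll": 0}, {"grip": 0.65, "x": 0, "y": 0, "z": 20, "roll": 0}, {"grip": 0.65, "x": 0, "y": 0, "z": 11, "roll": 0}, {"grip": 0.65, "x": 0, "y": 0, "z": 0, "roll": 0}, {"grip": 0.65, "x": 0, "y": 0, "z": 0, "roll": 0}])

```text
clock: 2.85
tcp_pos: [0.5632, 0.1949, 0.0103]
orientation: [-0.0, 0.771, 0.637, -0.0]
wrist_force: [-0.2, 0.9, 0.6]
finger_gap: 0.0296
grip_force: 0.0
```

```bash
python3 st.py 559 163.5 9
python3 - <<'E'
from m import *
snap("scene","s1"); im=snap("top","t1")
s=cv2.imread("pics/s1.png")
a=cv2.resize(im[190:290,190:310],None,fx=3.2,fy=3.2,interpolation=2)
b=cv2.resize(s[110:210,240:360],None,fx=3.2,fy=3.2,interpolation=2)
cv2.imwrite("pics/crop1.png",np.hstack([a,b]))
E
```

```text
t 2.85 tcp [563.2 194.9  10.3] psi 79.07 F [-0.2  0.9  0.6] gap 29.6
tool delta [-31.6   1.9   1.4]
```

View pics/crop1.png

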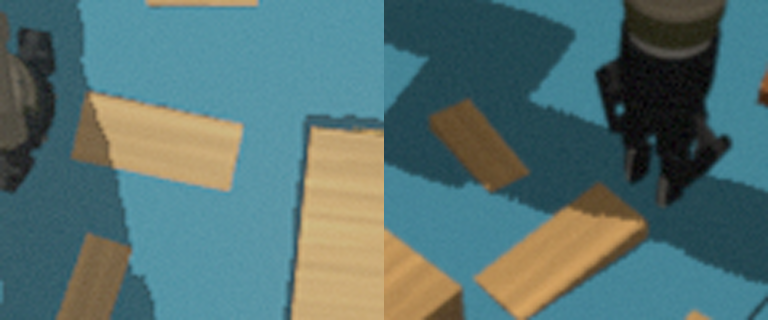

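The crop shows both fingers just behind the thick end, centred on it, so I start pushing.

>>> servo_tool(increments=[{"grip": 0.65, "x": -9, "y": 1, "z": 2, "roll": 0}, {"grip": 0.65, "x": -6, "y": 1, "z": 0, "roll": 0}, {"grip": 0.65, "x": -3, "y": 0, "z": 0, "roll": 0}, {"grip": 0.65, "x": -3, "y": 0, "z": 0, "roll": 0}, {"grip": 0.65, "x": -3, "y": 0, "z": 0, "roll": 0}])

```text
clock: 3.37
tcp_pos: [0.5608, 0.1704, 0.0087]
orientation: [0.0, 0.772, 0.636, 0.0]
wrist_force: [0.4, 0.3, -0.3]
finger_gap: 0.0301
grip_force: 0.2
```

>>> servo_tool(increments=[{"grip": 0.65, "x": -3, "y": 0, "z": 0, "roll": -1}, {"grip": 0.65, "x": -4, "y": 0, "z": 0, "roll": -1}, {"grip": 0.65, "x": -4, "y": 0, "z": 0, "roll": -1}, {"grip": 0.65, "x": -4, "y": 0, "z": 0, "roll": -1}, {"grip": 0.65, "x": -4, "y": 0, "z": 0, "roll": -1}])

```text
clock: 3.78
tcp_pos: [0.5576, 0.1518, 0.0083]
orientation: [-0.0, 0.742, 0.67, 0.0]
wrist_force: [-0.7, 0.1, -0.2]
finger_gap: 0.0296
grip_force: 0.2
```

>>> servo_tool(increments=[{"grip": 0.65, "x": -4, "y": 0, "z": 0, "roll": -1}, {"grip": 0.65, "x": -3, "y": 0, "z": 0, "roll": 0}, {"grip": 0.65, "x": -2, "y": 0, "z": 0, "roll": 0}, {"grip": 0.65, "x": 0, "y": 0, "z": 0, "roll": 0}])

```text
clock: 4.12
tcp_pos: [0.5568, 0.1426, 0.0083]
orientation: [0.0, 0.737, 0.675, -0.0]
wrist_force: [1.0, 0.6, 0.3]
finger_gap: 0.0297
grip_force: 0.0
```

```bash
python3 st.py
python3 - <<'E'
from m import *
snap("scene","s2"); im=snap("top","t2"); poses(im)
s=cv2.imread("pics/s2.png")
a=cv2.resize(im[190:290,190:310],None,fx=3.2,fy=3.2,interpolation=2)
b=cv2.resize(s[130:270,190:340],None,fx=2.56,fy=2.286,interpolation=2)
cv2.imwrite("pics/crop2.png",np.hstack([a,b]))
E
```

```text
t 4.12 tcp [556.8 142.6   8.3] psi 84.97 F [1.  0.6 0.3] gap 29.7
447 ((411.558837890625, 149.86538696289062), (42.14292526245117, 97.45455932617188), 72.75379943847656)
7849 ((443.3693542480469, -158.15379333496094), (259.8686828613281, 205.32144165039062), 84.75557708740234)
quad [[0.5523, -0.0393], [0.5294, -0.2925], [0.3346, -0.2772], [0.3568, -0.0236]]
957 ((548.7222900390625, 64.50068664550781), (139.49745178222656, 60.20433044433594), 84.50846099853516)
461 ((686.3887939453125, 59.051666259765625), (40.20094680786133, 93.88236236572266), 0.6992226243019104)
```

View pics/crop2.png

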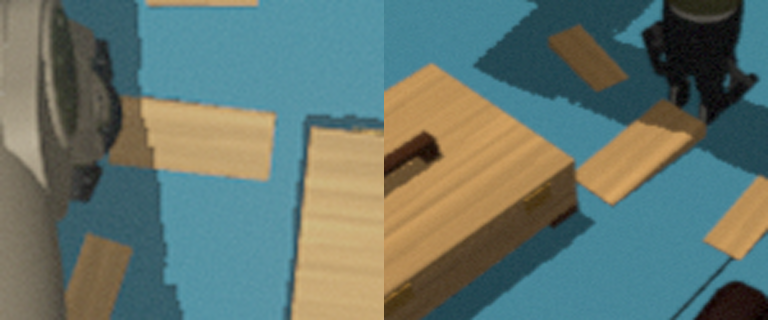

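The wedge follows and is aligned: the tip is about 31 mm short of the foot edge and within 3 mm of the line. I keep pushing.

>>> servo_tool(increments=[{"grip": 0.65, "x": -3, "y": 0, "z": 0, "roll": 0}, {"grip": 0.65, "x": -5, "y": 0, "z": 0, "roll": 0}, {"grip": 0.65, "x": -5, "y": 0, "z": 0, "roll": 0}, {"grip": 0.65, "x": -5, "y": 0, "z": 0, "roll": 0}, {"grip": 0.65, "x": -5, "y": 0, "z": 0, "roll": 0}])

```text
clock: 4.63
tcp_pos: [0.5547, 0.1197, 0.0083]
orientation: [-0.0, 0.737, 0.676, -0.0]
wrist_force: [0.3, 0.5, -0.1]
finger_gap: 0.0296
grip_force: 0.1
```

>>> servo_tool(increments=[{"grip": 0.65, "x": -5, "y": 0, "z": 0, "roll": 0}, {"grip": 0.65, "x": -5, "y": 0, "z": 0, "roll": 0}, {"grip": 0.65, "x": -5, "y": 0, "z": 0, "roll": 0}, {"grip": 0.65, "x": -5, "y": 0, "z": 0, "roll": 0}, {"grip": 0.65, "x": -5, "y": 0, "z": 0, "roll": 0}])

```text
clock: 5.05
tcp_pos: [0.5526, 0.0948, 0.0083]
orientation: [-0.0, 0.737, 0.676, 0.0]
wrist_force: [-0.0, 1.0, -0.6]
finger_gap: 0.0295
grip_force: 0.1
```

>>> servo_tool(increments=[{"grip": 0.65, "x": -3, "y": 0, "z": 0, "roll": 0}, {"grip": 0.65, "x": -2, "y": 0, "z": 0, "roll": 0}, {"grip": 0.65, "x": 0, "y": 0, "z": 0, "roll": 0}])

```text
clock: 5.3
tcp_pos: [0.5522, 0.0899, 0.0083]
orientation: [0.0, 0.737, 0.675, -0.0]
wrist_force: [0.8, -0.3, -1.0]
finger_gap: 0.0299
grip_force: 0.0
```

```bash
python3 st.py
python3 - <<'E'
from m import *
im=snap("top","t3"); poses(im)
E
```

```text
t 5.3 tcp [552.2  89.9   8.3] psi 84.98 F [ 0.8 -0.3 -1. ] gap 29.9
7907 ((308.3601989746094, 211.21890258789062), (220.27008056640625, 455.433349609375), 89.19720458984375)
quad [[0.5349, 0.1256], [0.4231, 0.0997], [0.084, 0.1087], [0.082, 0.3108], [0.134, 0.3206], [0.4931, 0.1886]]
8640 ((450.2597961425781, -108.02734375), (363.3740539550781, 207.18289184570312), 83.27172088623047)
quad [[0.5719, 0.0593], [0.5294, -0.2925], [0.3346, -0.2772], [0.3568, -0.0236], [0.5202, 0.066]]
458 ((686.3887939453125, 59.051666259765625), (40.20094680786133, 93.88236236572266), 0.6992226243019104)
```

>>> servo_tool(increments=[{"grip": 0.65, "x": -2, "y": 0, "z": 0, "roll": 0}, {"grip": 0.65, "x": -2, "y": 0, "z": 0, "roll": 0}, {"grip": 0.65, "x": -1.5, "y": 0, "z": 0, "roll": 0}, {"grip": 0.65, "x": -1.5, "y": 0, "z": 0, "roll": 0}, {"grip": 0.65, "x": -1, "y": 0, "z": 0, "roll": 0}])

```text
clock: 5.77
tcp_pos: [0.5515, 0.0823, 0.0083]
orientation: [-0.0, 0.737, 0.676, 0.0]
wrist_force: [-0.2, 0.7, -0.1]
finger_gap: 0.0298
grip_force: 0.2
```

```bash
python3 st.py
```

```text
t 5.77 tcp [551.5  82.3   8.3] psi 85.01 F [-0.2  0.7 -0.1] gap 29.8
```

>>> servo_tool(increments=[{"grip": 0.65, "x": -1.5, "y": 0, "z": 0, "roll": 0}, {"grip": 0.65, "x": -1.5, "y": 0, "z": 0, "roll": 0}, {"grip": 0.65, "x": -1, "y": 0, "z": 0, "roll": 0}, {"grip": 0.65, "x": -1, "y": 0, "z": 0, "roll": 0}, {"grip": 0.65, "x": -1, "y": 0, "z": 0, "roll": 0}])

```text
clock: 6.18
tcp_pos: [0.551, 0.0763, 0.0083]
orientation: [0.0, 0.737, 0.676, 0.0]
wrist_force: [-0.0, -0.3, 0.2]
finger_gap: 0.0298
grip_force: 0.2
```

>>> servo_tool(increments=[{"grip": 0.65, "x": -1.5, "y": 0, "z": 0, "roll": 0}, {"grip": 0.65, "x": -1.5, "y": 0, "z": 0, "roll": 0}, {"grip": 0.65, "x": -1, "y": 0, "z": 0, "roll": 0}, {"grip": 0.65, "x": -1, "y": 0, "z": 0, "roll": 0}, {"grip": 0.65, "x": -1, "y": 0, "z": 0, "roll": 0}])

```text
clock: 6.6
tcp_pos: [0.5505, 0.0703, 0.0083]
orientation: [-0.0, 0.737, 0.676, 0.0]
wrist_force: [0.5, 0.2, 0.2]
finger_gap: 0.0297
grip_force: 0.2
```

>>> servo_tool(increments=[{"grip": 0.65, "x": -1.2, "y": 0, "z": 0, "roll": 0}, {"grip": 0.65, "x": -1.2, "y": 0, "z": 0, "roll": 0}, {"grip": 0.65, "x": -1, "y": 0, "z": 0, "roll": 0}, {"grip": 0.65, "x": -1, "y": 0, "z": 0, "roll": 0}, {"grip": 0.65, "x": -1, "y": 0, "z": 0, "roll": 0}])

```text
clock: 7.02
tcp_pos: [0.55, 0.065, 0.0083]
orientation: [-0.0, 0.737, 0.676, 0.0]
wrist_force: [-0.0, 0.4, 0.1]
finger_gap: 0.03
grip_force: 0.2
```

>>> servo_tool(increments=[{"grip": 0.65, "x": -1.2, "y": 0, "z": 0, "roll": 0}, {"grip": 0.65, "x": -1.2, "y": 0, "z": 0, "roll": 0}, {"grip": 0.65, "x": -1, "y": 0, "z": 0, "roll": 0}, {"grip": 0.65, "x": -1, "y": 0, "z": 0, "roll": 0}, {"grip": 0.65, "x": -1, "y": 0, "z": 0, "roll": 0}])

```text
clock: 7.43
tcp_pos: [0.5495, 0.0596, 0.0083]
orientation: [-0.0, 0.737, 0.676, 0.0]
wrist_force: [0.2, 1.1, 1.0]
finger_gap: 0.0299
grip_force: 0.2
```

>>> servo_tool(increments=[{"grip": 0.65, "x": -1, "y": 0, "z": 0, "roll": 0}, {"grip": 0.65, "x": -1, "y": 0, "z": 0, "roll": 0}, {"grip": 0.65, "x": -1, "y": 0, "z": 0, "roll": 0}, {"grip": 0.65, "x": -1, "y": 0, "z": 0, "roll": 0}])

```text
clock: 7.77
tcp_pos: [0.5492, 0.0556, 0.0083]
orientation: [-0.0, 0.737, 0.676, 0.0]
wrist_force: [-0.7, 0.2, 0.2]
finger_gap: 0.0298
grip_force: 0.2
```

>>> servo_tool(increments=[{"grip": 0.65, "x": -1, "y": 0, "z": 0, "roll": 0}, {"grip": 0.65, "x": -1, "y": 0, "z": 0, "roll": 0}, {"grip": 0.65, "x": -1, "y": 0, "z": 0, "roll": 0}, {"grip": 0.65, "x": -1, "y": 0, "z": 0, "roll": 0}])

```text
clock: 8.1
tcp_pos: [0.5489, 0.0516, 0.0083]
orientation: [-0.0, 0.737, 0.676, 0.0]
wrist_force: [0.0, 0.9, 0.3]
finger_gap: 0.0294
grip_force: 0.2
```

```bash
python3 st.py
python3 - <<'E'
from m import *
import m
s=snap("scene","s4"); im=snap("top","t4")
# chest shift check: lid corners in scene by difference
for n,a,b in(("top",cv2.imread("pics/t3.png"),im),("scene",cv2.imread("pics/s2.png"),s)):
    P=proj(n,np.array([[.5523,-.0393,.1],[.5294,-.2925,.1],[.3346,-.2772,.1],[.3568,-.0236,.1]])); print(n,P.round().tolist())
cv2.imwrite("pics/crop4.png",cv2.resize(s[140:290,160:340],None,fx=4,fy=4,interpolation=2))
E
```

```text
t 8.1 tcp [548.9  51.6   8.3] psi 85.01 F [0.  0.9 0.3] gap 29.4
top [[287.0, 230.0], [385.0, 240.0], [380.0, 317.0], [280.0, 307.0]]
scene [[265.0, 199.0], [176.0, 270.0], [122.0, 218.0], [209.0, 158.0]]
```

View pics/crop4.png

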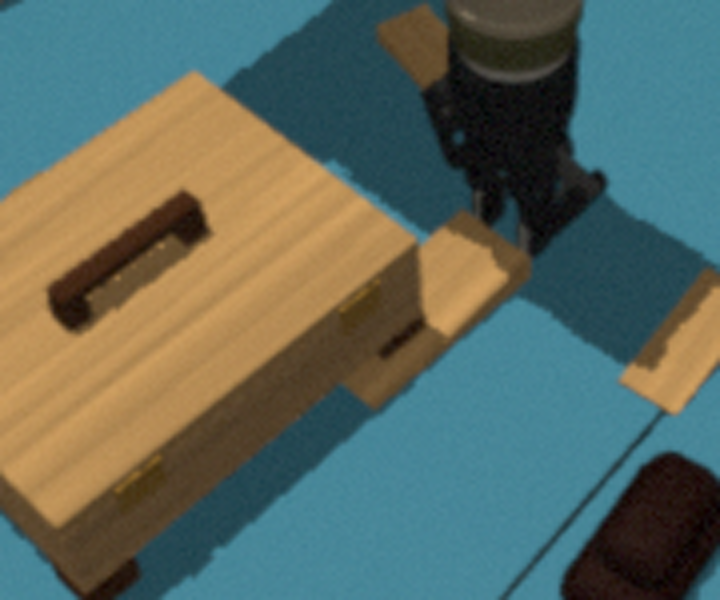

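The wedge lies under the foot with its tip about 60 mm in, there is no force yet, and the chest is unmoved. I go on in small steps.

>>> servo_tool(increments=[{"grip": 0.65, "x": -1, "y": 0, "z": 0, "roll": 0}, {"grip": 0.65, "x": -1, "y": 0, "z": 0, "roll": 0}, {"grip": 0.65, "x": -1, "y": 0, "z": 0, "roll": 0}])

```text
clock: 8.45
tcp_pos: [0.5485, 0.0486, 0.0083]
orientation: [-0.0, 0.737, 0.676, 0.0]
wrist_force: [0.1, -0.2, -0.6]
finger_gap: 0.03
grip_force: 0.2
```

>>> servo_tool(increments=[{"grip": 0.65, "x": -1, "y": 0, "z": 0, "roll": 0}, {"grip": 0.65, "x": -1, "y": 0, "z": 0, "roll": 0}, {"grip": 0.65, "x": -1, "y": 0, "z": 0, "roll": 0}])

```text
clock: 8.7
tcp_pos: [0.5483, 0.0456, 0.0083]
orientation: [-0.0, 0.737, 0.676, -0.0]
wrist_force: [-0.4, -0.4, -0.7]
finger_gap: 0.0298
grip_force: 0.1
```

>>> servo_tool(increments=[{"grip": 0.65, "x": -1, "y": 0, "z": 0, "roll": 0}, {"grip": 0.65, "x": -1, "y": 0, "z": 0, "roll": 0}, {"grip": 0.65, "x": -1, "y": 0, "z": 0, "roll": 0}])

```text
clock: 8.95
tcp_pos: [0.548, 0.0426, 0.0083]
orientation: [-0.0, 0.737, 0.676, 0.0]
wrist_force: [0.2, 0.7, -0.9]
finger_gap: 0.03
grip_force: 0.1
```

>>> servo_tool(increments=[{"grip": 0.65, "x": -1, "y": 0, "z": 0, "roll": 0}, {"grip": 0.65, "x": -1, "y": 0, "z": 0, "roll": 0}])

```text
clock: 9.12
tcp_pos: [0.5479, 0.0407, 0.0083]
orientation: [-0.0, 0.737, 0.676, 0.0]
wrist_force: [1.0, 0.5, 0.1]
finger_gap: 0.03
grip_force: 0.1
```

```bash
python3 st.py
```

```text
t 9.12 tcp [547.9  40.7   8.3] psi 85.01 F [1.  0.5 0.1] gap 30.0
```

>>> servo_tool(increments=[{"grip": 0.65, "x": -1, "y": 0, "z": 0, "roll": 0}, {"grip": 0.65, "x": -1, "y": 0, "z": 0, "roll": 0}])

```text
clock: 9.28
tcp_pos: [0.5477, 0.0386, 0.0083]
orientation: [-0.0, 0.737, 0.676, 0.0]
wrist_force: [0.4, -0.7, -0.3]
finger_gap: 0.03
grip_force: 0.1
```

```bash
cat > d.py <<'E'
from m import *
def corner(im,n,box):  # lid patch tracked from the first picture
    ref=cv2.cvtColor(cv2.imread(f"pics/{n}0.png"),6).astype(np.float32); g=cv2.cvtColor(im,6).astype(np.float32)
    o=[]
    for (u,v,r) in box:
        sl=np.s_[v-r:v+r,u-r:u+r]; o.append(np.round(cv2.phaseCorrelate(ref[sl],g[sl],cv2.createHanningWindow((2*r,2*r),cv2.CV_32F))[0],2).tolist())
    return o
def chest(tag):
    s=snap("scene","s"+tag); t=snap("top","t"+tag)
    print("scene near-short,+x-y corner,-x-y corner,-x+y corner,handle",corner(s,"scene",[(180,272,13),(124,220,14),(209,160,14),(192,205,22)]))
    print("top -x-y, +x-y, handle",corner(t,"top",[(380,316,14),(385,240,14),(334,273,26)])); return s,t
E
python3 - <<'E'
from d import *
s,t=chest("5")
cv2.imwrite("pics/crop5.png",np.hstack([cv2.resize(s[170:270,220:320],None,fx=4,fy=4,interpolation=2),cv2.resize(t[200:300,210:310],None,fx=4,fy=4,interpolation=2)]))
E
```

```text
scene near-short,+x-y corner,-x-y corner,-x+y corner,handle [[0.68, 0.58], [-0.07, 0.21], [-0.24, 0.05], [0.53, 0.57]]
top -x-y, +x-y, handle [[0.02, 0.43], [0.07, -0.18], [-0.09, -0.0]]
```

View pics/crop5.png

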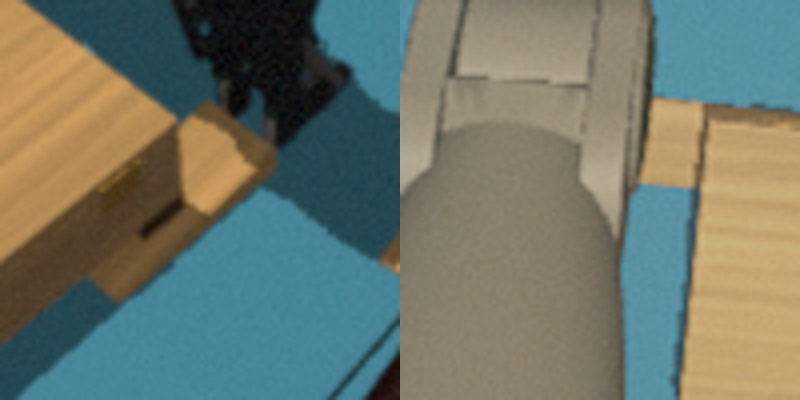

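Run:
```python
from d import *
for k in "1245": print(k,corner(cv2.imread(f"pics/s{k}.png"),"scene",[(180,272,13),(124,220,14),(209,160,14),(192,205,22),(180,225,32)]))
```

```text
1 [[0.45, 0.6], [0.04, 0.04], [-0.14, 0.14], [0.27, 0.46], [-0.11, -0.15]]
2 [[0.34, 0.46], [-0.06, 0.26], [0.14, -0.23], [0.44, 0.51], [-0.07, -0.1]]
4 [[0.25, 0.65], [-0.05, 0.07], [-0.41, -0.31], [0.57, 0.45], [-0.05, -0.05]]
5 [[0.68, 0.58], [-0.07, 0.21], [-0.24, 0.05], [0.53, 0.57], [-0.06, -0.09]]
```

The tracker offset is the same in every picture, so it is noise and the chest has not moved. In the crop the foot sits just above the wedge slope, with most of the wedge underneath. I continue in 1 mm steps.

>>> servo_tool(increments=[{"grip": 0.65, "x": -1, "y": 0, "z": 0, "roll": 0}, {"grip": 0.65, "x": -1, "y": 0, "z": 0, "roll": 0}])

```text
clock: 9.55
tcp_pos: [0.5476, 0.0374, 0.0083]
orientation: [-0.001, 0.737, 0.676, 0.001]
wrist_force: [0.8, 4.4, 0.0]
finger_gap: 0.0295
grip_force: 2.3
```

>>> servo_tool(increments=[{"grip": 0.65, "x": 0, "y": 0, "z": 0, "roll": 0}])

```text
clock: 9.63
tcp_pos: [0.5476, 0.0374, 0.0083]
orientation: [-0.0, 0.737, 0.676, 0.001]
wrist_force: [0.3, 3.4, -0.2]
finger_gap: 0.0296
grip_force: 1.9
```

Run:
```python
from d import *
from st import st
s,t=chest("6"); st()
print(corner(s,"scene",[(180,225,32)]))
```

```text
scene near-short,+x-y corner,-x-y corner,-x+y corner,handle [[0.62, 0.52], [-0.21, 0.19], [-0.17, 0.01], [0.21, 0.63]]
top -x-y, +x-y, handle [[-0.08, 0.29], [0.04, 0.1], [-0.09, -0.1]]
t 9.73 tcp [547.6  37.4   8.3] psi 85.04 F [0.2 4.3 0.5] gap 29.9
[[0.01, -0.12]]
```

The push has risen to 4 N and holds: the wedge is snug and the chest unmoved. I back off, rise, shut the fingers and go above the press spot.

>>> servo_tool(increments=[{"grip": 0.65, "x": 5, "y": 0, "z": 0, "roll": 0}, {"grip": 0.65, "x": 12, "y": 0, "z": 0, "roll": 0}, {"grip": 0.65, "x": 13, "y": 0, "z": -10, "roll": 0}, {"grip": 0.65, "x": 0, "y": 0, "z": -35, "roll": 0}, {"grip": 0.65, "x": 0, "y": 0, "z": -40, "roll": 0}])

```text
clock: 10.15
tcp_pos: [0.5475, 0.0678, 0.0916]
orientation: [-0.002, 0.737, 0.676, -0.003]
wrist_force: [1.3, -0.4, 0.7]
finger_gap: 0.0298
grip_force: 0.0
```

>>> servo_tool(increments=[{"grip": 1, "x": 0, "y": 0, "z": -40, "roll": 0}, {"grip": 1, "x": 0, "y": 0, "z": -25, "roll": 0}, {"grip": 1, "x": 0, "y": 0, "z": 0, "roll": 0}, {"grip": 1, "x": 0, "y": 0, "z": 0, "roll": 0}])

```text
clock: 10.48
tcp_pos: [0.5516, 0.0671, 0.1602]
orientation: [0.002, 0.737, 0.676, 0.001]
wrist_force: [-0.4, -0.7, 0.3]
finger_gap: 0.0003
grip_force: 0.0
```

```bash
python3 st.py 535.8 -52.9 112
python3 - <<'E'
from d import *
s,t=chest("7"); poses(t)
E
```

```text
t 10.48 tcp [551.6  67.1 160.2] psi 85.03 F [-0.4 -0.7  0.3] gap 0.3
tool delta [-120.9   -5.5   48.3]
scene near-short,+x-y corner,-x-y corner,-x+y corner,handle [[0.24, 0.66], [0.01, -0.05], [1.1, -0.57], [0.35, 0.39]]
top -x-y, +x-y, handle [[0.03, 0.32], [-0.11, 0.14], [-0.1, -0.04]]
7788 ((304.3778076171875, 210.96542358398438), (258.7353210449219, 446.447509765625), 89.74352264404297)
quad [[0.5272, 0.1228], [0.4713, 0.0855], [0.0842, 0.0841], [0.0817, 0.3403], [0.2302, 0.3201], [0.5189, 0.1715]]
8404 ((448.9478759765625, -127.6197509765625), (323.1596984863281, 209.57839965820312), 83.7466812133789)
quad [[0.5697, 0.0204], [0.5294, -0.2925], [0.3346, -0.2772], [0.3568, -0.0236]]
```

>>> servo_tool(increments=[{"grip": 1, "x": -30, "y": -1.5, "z": 0, "roll": 0}, {"grip": 1, "x": -36, "y": -2, "z": 0, "roll": 0}, {"grip": 1, "x": -35, "y": -2, "z": 10, "roll": 0}, {"grip": 1, "x": -20, "y": 0, "z": 15, "roll": 0}, {"grip": 1, "x": 0, "y": 0, "z": 15, "roll": 0}])

```text
clock: 11.0
tcp_pos: [0.5329, -0.0568, 0.1161]
orientation: [-0.0, 0.739, 0.674, -0.001]
wrist_force: [0.6, -0.3, 0.0]
finger_gap: 0.0003
grip_force: 0.0
```

>>> servo_tool(increments=[{"grip": 1, "x": 0, "y": 0, "z": 3, "roll": 0}, {"grip": 1, "x": 0, "y": 0, "z": 2, "roll": 0}, {"grip": 1, "x": 0, "y": 0, "z": 0, "roll": 0}])

```text
clock: 11.25
tcp_pos: [0.5333, -0.0527, 0.1121]
orientation: [-0.001, 0.737, 0.676, -0.001]
wrist_force: [-0.5, 0.5, 0.3]
finger_gap: -0.0001
grip_force: 0.0
```

```bash
python3 st.py 535.8 -52.9 100
python3 - <<'E'
from d import *
s,t=chest("8")
cv2.imwrite("pics/crop8.png",np.hstack([cv2.resize(s[110:260,170:320],None,fx=2.66,fy=2.66,interpolation=2),cv2.resize(t[190:310,220:340],None,fx=3.325,fy=3.325,interpolation=2)]))
E
```

```text
t 11.25 tcp [533.3 -52.7 112.1] psi 85.05 F [-0.5  0.5  0.3] gap -0.1
tool delta [-0.   2.6 12.1]
scene near-short,+x-y corner,-x-y corner,-x+y corner,handle [[0.41, 0.61], [0.03, -0.1], [-0.31, -0.28], [0.38, 0.31]]
top -x-y, +x-y, handle [[-0.16, 0.32], [-0.0, 0.01], [-0.33, -0.38]]
```

View pics/crop8.png

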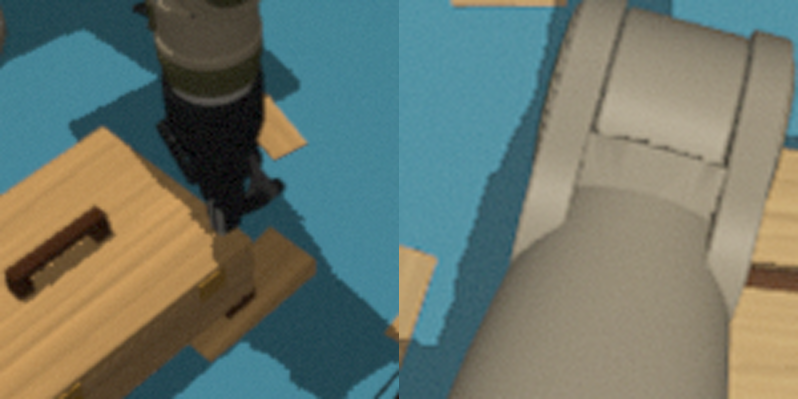

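The shut fingertips are over the corner above the foot, and the wedge stayed in place. I press down.

>>> servo_tool(increments=[{"grip": 1, "x": 0, "y": 2.5, "z": 5, "roll": 0}, {"grip": 1, "x": 0, "y": 0, "z": 3, "roll": 0}, {"grip": 1, "x": 0, "y": 0, "z": 2, "roll": 0}, {"grip": 1, "x": 0, "y": 0, "z": 1, "roll": 0}, {"grip": 1, "x": 0, "y": 0, "z": 0, "roll": 0}])

```text
clock: 11.77
tcp_pos: [0.5365, -0.0534, 0.102]
orientation: [-0.0, 0.737, 0.676, -0.0]
wrist_force: [0.8, 0.4, 0.1]
finger_gap: -0.0004
grip_force: 0.0
```

>>> servo_tool(increments=[{"grip": 1, "x": 0, "y": 0, "z": 1, "roll": 0}, {"grip": 1, "x": 0, "y": 0, "z": 1, "roll": 0}, {"grip": 1, "x": 0, "y": 0, "z": 0.5, "roll": 0}, {"grip": 1, "x": 0, "y": 0, "z": 0, "roll": 0}])

```text
clock: 12.1
tcp_pos: [0.5367, -0.0537, 0.1001]
orientation: [0.0, 0.737, 0.676, 0.0]
wrist_force: [0.0, 0.8, 2.7]
finger_gap: 0.0001
grip_force: 1.1
```

```bash
python3 st.py
```

```text
t 12.1 tcp [536.7 -53.7 100.1] psi 85.0 F [0.  0.8 2.7] gap 0.1
```

Contact at z = 100.1 mm. I increase the press.

>>> servo_tool(increments=[{"grip": 1, "x": 0, "y": 0, "z": 0.8, "roll": 0}, {"grip": 1, "x": 0, "y": 0, "z": 0.8, "roll": 0}, {"grip": 1, "x": 0, "y": 0, "z": 0, "roll": 0}])

```text
clock: 12.35
tcp_pos: [0.5368, -0.0536, 0.0999]
orientation: [0.001, 0.737, 0.676, 0.0]
wrist_force: [-4.2, 2.4, 11.7]
finger_gap: 0.0002
grip_force: 6.0
```

>>> servo_tool(increments=[{"grip": 1, "x": 0, "y": -0.4, "z": 0.8, "roll": 0}, {"grip": 1, "x": 0, "y": -0.4, "z": 0.7, "roll": 0}, {"grip": 1, "x": 0, "y": 0, "z": 0, "roll": 0}, {"grip": 1, "x": 0, "y": 0, "z": 0, "roll": 0}])

```text
clock: 12.68
tcp_pos: [0.5369, -0.0536, 0.0998]
orientation: [0.001, 0.737, 0.676, 0.001]
wrist_force: [-5.2, 2.0, 19.5]
finger_gap: -0.0001
grip_force: 9.6
```

Run:
```python
from d import *
from st import st
s,t=chest("9"); st()
```

```text
scene near-short,+x-y corner,-x-y corner,-x+y corner,handle [[0.42, 0.47], [-0.28, -0.33], [-0.1, 0.19], [0.53, 0.52]]
top -x-y, +x-y, handle [[-0.2, 0.04], [-0.12, -0.05], [9.26, 1.19]]
t 12.78 tcp [536.9 -53.6  99.7] psi 85.02 F [-6.1  1.8 19.2] gap -0.2
```

The press is 19 N with 0.4 mm of give and the chest is unmoved; the top handle reading is off because the arm hides it. I hold briefly, then hand in.

>>> servo_tool(increments=[{"grip": 1, "x": 0, "y": 0, "z": 0, "roll": 0}, {"grip": 1, "x": 0, "y": 0, "z": 0, "roll": 0}, {"grip": 1, "x": 0, "y": 0, "z": 0, "roll": 0}, {"grip": 1, "x": 0, "y": 0, "z": 0, "roll": 0}, {"grip": 1, "x": 0, "y": 0, "z": 0, "roll": 0}])

```text
clock: 13.2
tcp_pos: [0.5369, -0.0536, 0.0998]
orientation: [0.001, 0.737, 0.676, 0.001]
wrist_force: [-5.5, 2.2, 19.8]
finger_gap: 0.0004
grip_force: 9.6
```

```bash
python3 st.py; python3 -c "
from workcell import env
print(env.hand_in())"
```

```text
t 13.2 tcp [536.9 -53.6  99.8] psi 85.02 F [-5.5  2.2 19.8] gap 0.4
the job is handed in; nothing more can be done
None
```

The wedge is snug under the short foot, and I handed the job in at about 13 s while holding a steady 20 N press on the lid above it; the spot gave about 0.4 mm and the chest showed no measurable shift, but no verdict came back.

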